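Hook the blue column cartridge out of its slot

TASK

Take the yellow-handled hooked pick from its rest, reach its hook into the slot behind the blue cartridge and drag that cartridge out of the slot with the hook, so that it lies wholly on the white ledge in front of the slots. Then lay the pick back in its rest as you found it. Do not touch the blue cartridge with the fingers, and leave the orange cartridge where it is.

Things in the scene. Friction and masses are not known exactly. Their poses are not given: they have to be found in the camera images.
- block: Fixed white block 228 x 116 mm; origin: centre of underside; x along the slots to their closed end, z up. Floor 8 mm thick all over. x -114 to -14 mm: open ledge (5 mm kerbs along its sides). x -14 to 106: three slots 28 mm wide at y -36, 0, 36, open on top and to the ledge, 8 mm walls, tops 44 mm above bench; then an 8 mm end wall. Blue, orange and empty slot vary.
- blue_mid (a point): Centre of the loose blue cartridge with bright metal ends, 60 mm long (x, along the slot), 22 wide, 26 tall, 50 to 100 g, lying on the floor of a slot (top 34 mm above the bench). Behind it (towards the block's +x) 30 to 42 mm of slot is free up to the end wall.
- orange_mid (a point): Centre of the loose orange cartridge, same size as the blue one, in another slot; to be left alone.
- pick_grip (a point): Centre of the pick's yellow handle, 120 x 22 x 22 mm, x towards the hook, z up; 120 g. From its front an 8 mm rod runs along x, bends down 120 mm ahead of the centre and ends 64 mm below it. It starts level, centre 80 mm up, right over the middle of its fixed grey rest: two 12 mm saddles 46 mm before and behind the centre, seats 69 mm up, side lugs 12 mm higher and 40 mm apart; open above.
Not all that is in view belongs to the job. Of the things shaped like the part that bears blue_mid, the blue one is meant.

How it is judged:
By the outcome, as a careful person would: the job done as asked, in the order asked, and still so for the second after the job is handed in, with the robot touching nothing.
It also fails if it takes over 45 s, if anything falls off the work surface, if the arm or the gripper's body presses on something with over 40 N, if the wrist force passes 120 N, or if a joint passes its speed limit or range.

ROBOT

A 6-joint arm with a two-finger parallel gripper is mounted at the origin on the work surface. World frame = base frame: x ahead of the robot, y to its left, z up, the work surface at z = 0. Lengths are in m, angles in degrees, forces in N, time in s.
With the tool pointing down it reaches from about 0.325 to 0.775 m from the base axis. Payload 5.5 kg.
Tool frame: the origin (TCP) lies midway between the tips of the shut fingers; the grasp point (between the pads) lies 19 mm behind it (grip_depth is the distance from the TCP to the grasp point, in m); x points along the fingers, y is the direction in which the jaws open and shut, and the axes are right-handed (so a half turn about x gives the same grasp; the last joint's range is limited). The gripper opens to 85 mm and grips with 20 to 120 N. Pads are 22 mm wide; open, the fingers measure 114 mm over their backs; the gripper's body (76 mm by 85 mm) begins 54 mm behind the grasp point. The pads swing forward as they close: fully open they stand 13 mm farther back than shut.
Start: joints at [-74.238, 5.22, 70.514, -0, 104.267, -3.249], TCP at [0.195, -0.567, 0.231] pointing down, gripper open.
Joint ranges: [-164.24, 164.24], [-49.07, 125.15], [9.68, 141.18], [-86.29, 266.29], [3.28, 154.24], [-151.56, 151.56]. Speed limits (degrees/s): [147.25, 147.25, 172.46, 180, 180, 180].

INTERFACE

Orientations are given as [roll, pitch, yaw] about the fixed x, y, z axes, in that order (R = Rz(yaw) Ry(pitch) Rx(roll)).
In Python, from plant import get_obs, capture, hand_in, grip_depth gives the robot as it stands.
- The arm moves only by the tool arm_command, never from a script. Its argument "steps" is a list of rows, each a list of 3 entries, a list of its own where there are three numbers: the shift along the world's x, y, z scaled (see below), then the turn, a rotation vector about the world's x, y, z scaled (see below), then the opening, from 0 (shut) to 1 (fully open). A call has 1 to 20 rows; each row shifts and turns the commanded pose from where the row before left it; what a row does not reach is not made up. The controller multiplies each number of a shift by 1 m and each number of a turn by 0.08 rad. A row lasts 1/12 s, in which the tool goes at most 41.7 mm and 7.16 degrees, less where a joint would pass 70% of its speed; a pose out of reach is approached as far as the arm can. A call with a number of a shift or a turn outside -1 to 1 is refused whole. A call with a gripper value outside its range is refused whole. The fingers move at their own pace and stop on an object; "squeeze" is the grip in N (left out, the last holds). Time passes only in rows, so rows that do not move let the fingers close. It gives the time, the measured TCP pose, the force and the opening at its end, in the units of the state.
- get_obs(): the state, without advancing time (a new reading comes with each control period).
- capture(name): name is "side" or "top" or "wrist"; returns a dict with "img" (420x560x3 uint8, red, green, blue), "depth" (420x560 float32, m along the optical axis (not along the pixel's ray), 0 where there is no reading), "fx", "fy", "cx", "cy" (pixels), "origin" and "rotation" of the camera in the world. Camera axes: x right, y up, looking along -z (the intrinsics and any distortion apply to the point x, -y, -z); pixel columns grow to the right and rows downward; lengths in m; the calibration is good to about 2 mm. A picture is of the moment at which its call begins.
- hand_in(): hands the job in, once; it reports no verdict.
The state is a dict: "clock": time; "q": joint angles; "joint_velocities": joint speeds; "joint_efforts": joint torques, N m; "eef_pos": TCP position; "eef_rot": TCP orientation; "contact_force": force on the tool from outside, world axes, zero at the start; "moment": the same for the moment, N m; "opening": finger opening in m.
Only numpy, scipy, OpenCV 4.12 (cv2) and the standard library are available. Lean on these libraries where they do the work, as an engineer would, in place of code of your own. Each camera call takes 0.05 s, during which the arm holds its last target.

## Working session

There is one attempt and no reset: what is moved stays moved. The work goes in short steps, Python scripts to look and compute and a tool call to move; the robot and the scene stay as the last step left them, time stands still between calls to the robot, and variables do not carry over. Pictures are saved under pics/ and viewed, and the job is handed in when it is done.

Besides the shell and the picture viewer there is one more tool, called after "Call:" in YAML: its name, and indented under it one key for each argument. arm_command: Moves the arm, as the interface text tells. Shifts and turns lie within -1 to 1; 1 stands for 1 m of shift or 0.08 rad of turn. Its arguments: {"type":"object","properties":{"steps":{"type":"array","items":{"type":"array"}},"squeeze":{"type":"number"}},"required":["steps"]}

```bash
ls; mkdir -p pics; python3 - <<'E'
from plant import *
import cv2
print(get_obs(), grip_depth)
for n in("side","top","wrist"):
    c=capture(n); cv2.imwrite(f"pics/{n}0.png",c["img"][:,:,::-1]); print(n,c["fx"],c["fy"],c["cx"],c["cy"],c["origin"],c["rotation"],[k for k in c])
    import pickle; pickle.dump(c,open(f"{n}0.pkl","wb"))
E
```

```text
pics
{'clock': 0.0, 'q': array([-7.42383546e+01,  5.26229243e+00,  7.05836557e+01,  1.02763023e-03,
        1.04267625e+02, -3.25021493e+00]), 'joint_velocities': array([ 0.02808518,  0.03204798, -0.05554494, -0.00862369,  0.02655073,
       -0.07948466]), 'joint_efforts': array([-3.07136725e-04, -4.58730125e+01, -4.18024743e+01,  5.00243038e-05,
        1.14995154e-02,  3.91105516e-05]), 'eef_pos': array([ 0.19536603, -0.56698789,  0.23014191]), 'eef_rot': array([-93.75288864,  89.88642297, 105.25922397]), 'contact_force': array([-0.53158271,  0.47974312,  0.12708852]), 'moment': array([-0.00598282,  0.03916255,  0.0278462 ]), 'opening': 0.08532668428772718} 0.0187
side 441.4620694553214 441.4620694553214 282.3352997952254 203.40440144575203 [0.46907443 0.53628083 0.73799609] [  41.73521278   -0.23613439 -168.76346475] ['img', 'depth', 'fx', 'fy', 'cx', 'cy', 'origin', 'rotation']
top 434.93129128508053 434.93129128508053 285.95971291544396 209.70774012508204 [ 0.52956776 -0.03411048  0.84473036] [  3.30015046   0.64937462 -91.05295988] ['img', 'depth', 'fx', 'fy', 'cx', 'cy', 'origin', 'rotation']
wrist 343.55274258326887 343.55274258326887 284.15290691044106 205.7755429935249 [ 0.26462877 -0.54289311  0.37232572] [-16.40556875   0.07219635 -70.99208358] ['img', 'depth', 'fx', 'fy', 'cx', 'cy', 'origin', 'rotation']
```

View pics/top0.png

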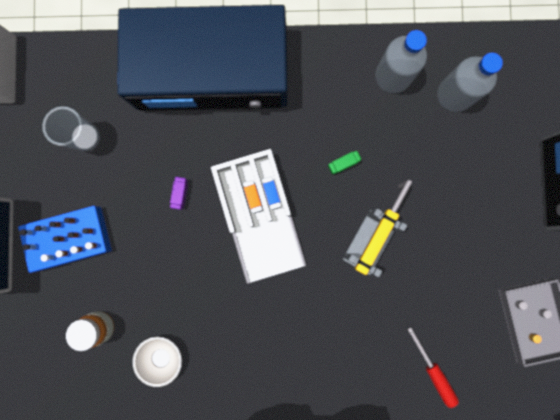

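View pics/side0.png

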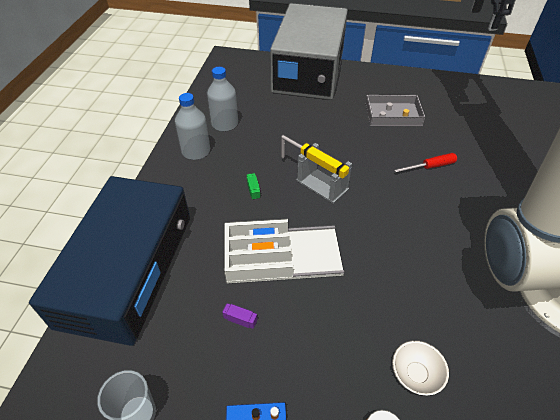

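View pics/wrist0.png

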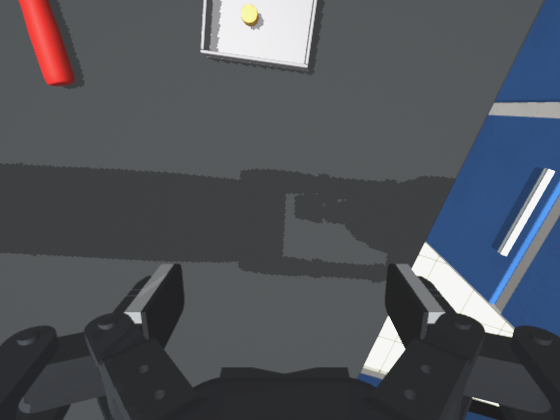

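```bash
cat > h.py <<'E'
import numpy as np, cv2, pickle
from scipy.spatial.transform import Rotation as R
def Rm(e): return R.from_euler('xyz',e,degrees=True).as_matrix()
def ray(c,uv):
    uv=np.atleast_2d(np.asarray(uv,float))
    d=np.c_[(uv[:,0]-c['cx'])/c['fx'],-(uv[:,1]-c['cy'])/c['fy'],-np.ones(len(uv))]
    return d@Rm(c['rotation']).T
def onz(c,uv,z):
    d=ray(c,uv); o=np.asarray(c['origin']); return o+d*((z-o[2])/d[:,2])[:,None]
def proj(c,P):
    p=(np.atleast_2d(P)-np.asarray(c['origin']))@Rm(c['rotation'])
    return np.c_[c['cx']+c['fx']*p[:,0]/-p[:,2], c['cy']-c['fy']*p[:,1]/-p[:,2]]
def cloud(c):
    h,w=c['depth'].shape; u,v=np.meshgrid(np.arange(w),np.arange(h))
    d=ray(c,np.c_[u.ravel(),v.ravel()]); P=np.asarray(c['origin'])+d*c['depth'].ravel()[:,None]
    return P.reshape(h,w,3)
def hsv(c): return cv2.cvtColor(c['img'],cv2.COLOR_RGB2HSV)
def rect(c,mask,z):
    P=onz(c,np.argwhere(mask)[:,::-1],z)[:,:2]
    (x,y),(w,h),a=cv2.minAreaRect((P*1000).astype(np.float32)); 
    return x,y,w,h,a
E
python3 - <<'E'
from h import *
for n in("top","side"):
    c=pickle.load(open(f"{n}0.pkl","rb")); H=hsv(c); P=cloud(c); h,s,v=[H[...,i] for i in range(3)]
    v_,u_=np.mgrid[:420,:560]
    if n=="top": roi=(u_>205)&(u_<310)&(v_>140)&(v_<290)
    else: roi=(u_>215)&(u_<350)&(v_>210)&(v_<290)
    yroi=(u_>340)&(u_<410)&(v_>170)&(v_<285) if n=="top" else (u_>270)&(u_<360)&(v_>130)&(v_<205)
    for name,m,z in(("yellow",yroi&(h>22)&(h<35)&(s>150)&(v>80),.091),("blue",roi&(h>100)&(h<125)&(s>120),.034),("orange",roi&(h>5)&(h<20)&(s>120),.034)):
        print(n,name,m.sum(),np.round(rect(c,m,z),1),"meancloud",P[m].mean(0).round(4),"z pct",np.percentile(P[m][:,2],[5,50,95]).round(4))
    W=roi&(s<40)&(v>110)
    print("ztop hist",np.histogram(P[W][:,2],bins=np.arange(-.004,.06,.004)))
    for z0,z1,z in((.040,.049,.044),(.004,.0115,.008),(-.01,.06,0.044)):
        m=W&(P[...,2]>z0)&(P[...,2]<z1); 
        Q=P[m][:,:2]; print(n,z,m.sum(),cv2.minAreaRect((Q*1000).astype(np.float32)))
    dark=roi&~W
    # bench height check
    print("bench z",np.median(P[(s<80)&(v<50)&(P[...,2]<.03)][:,2]))
    a=c['img'][(140 if n=='top' else 205):(290 if n=='top' else 290),(200 if n=='top' else 210):(420 if n=='top' else 360)][:,:,::-1]
    cv2.imwrite(f"pics/{n}crop.png",cv2.resize(a,None,fx=3.5,fy=3.5,interpolation=cv2.INTER_CUBIC))
E
```

```text
top yellow 835 [ 515.1 -182.3   24.7  120.4   59.8] meancloud [ 0.5157 -0.1825  0.0891] z pct [0.086  0.0895 0.0919]
top blue 240 [609.7   1.6  40.5  20.6  16.1] meancloud [0.6096 0.0015 0.0362] z pct [0.0308 0.0328 0.0351]
top orange 250 [603.4  37.3  40.1  21.9  16.2] meancloud [0.6033 0.037  0.0357] z pct [0.0297 0.0327 0.035 ]
ztop hist (array([ 261,  220, 3545, 1130,  166,   44,   37,   49,  164,  117,  104,
       1111,  230,    0,    0]), array([-0.004,  0.   ,  0.004,  0.008,  0.012,  0.016,  0.02 ,  0.024,
        0.028,  0.032,  0.036,  0.04 ,  0.044,  0.048,  0.052,  0.056]))
top 0.044 1341 ((613.6885375976562, 40.9913330078125), (127.9515151977539, 116.09185028076172), 15.769793510437012)
top 0.008 4628 ((561.9337158203125, 26.59613800048828), (220.42042541503906, 116.26533508300781), 15.891030311584473)
top 0.044 7187 ((568.4468994140625, 30.50116729736328), (241.83718872070312, 126.80876159667969), 15.600064277648926)
bench z -0.001115206739338459
side yellow 585 [ 516.7 -171.8   37.4  128.2   59.6] meancloud [ 0.5148 -0.1724  0.0895] z pct [0.0737 0.0895 0.0924]
side b
[... 158 characters left out ...]
d [0.6053 0.0362 0.0339] z pct [0.0318 0.0338 0.0362]
ztop hist (array([  32,  139, 1393, 1180,  378,  219,  224,  222,  306,  364,  305,
        777,  461,    0,    0]), array([-0.004,  0.   ,  0.004,  0.008,  0.012,  0.016,  0.02 ,  0.024,
        0.028,  0.032,  0.036,  0.04 ,  0.044,  0.048,  0.052,  0.056]))
side 0.044 1238 ((613.9656372070312, 40.44571304321289), (126.67559051513672, 118.8913345336914), 16.22878646850586)
side 0.008 2524 ((566.0117797851562, 27.66632080078125), (228.41055297851562, 118.23279571533203), 16.11845588684082)
side 0.044 6000 ((572.8316650390625, 10.692153930664062), (235.55564880371094, 156.60035705566406), 15.815642356872559)
bench z -0.0006366421443554926
```

View pics/topcrop.png

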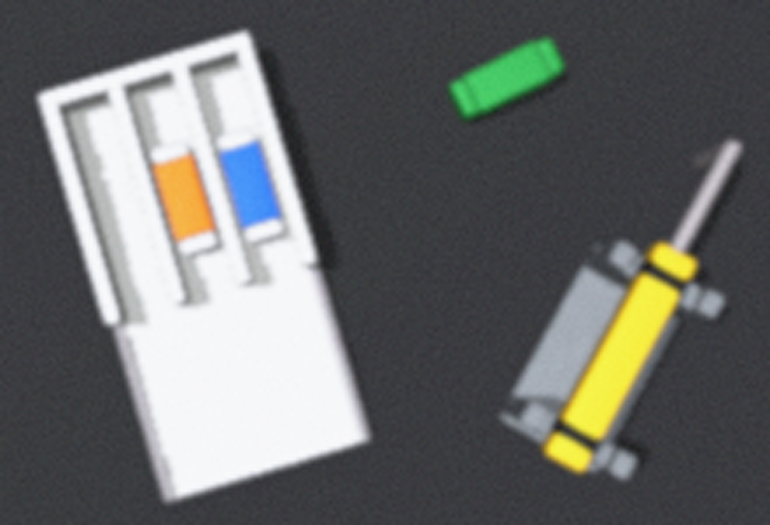

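```bash
python3 - <<'E'
from h import *
from plant import *
c=pickle.load(open("top0.pkl","rb")); H=hsv(c); P=cloud(c); h,s,v=[H[...,i] for i in range(3)]
v_,u_=np.mgrid[:420,:560]
m=(u_>340)&(u_<410)&(v_>170)&(v_<285)&(h>20)&(h<36)&(s>130)&(v>60)
for zt in(.086,.088):
    k=m&(P[...,2]>zt); print(k.sum(),np.round(rect(c,k,.091),1))
# rod points
k=(u_>385)&(u_<416)&(v_>172)&(v_<215)&(P[...,2]>.06)&~m
Q=P[k]; print(len(Q),Q.mean(0).round(4),cv2.minAreaRect((Q[:,:2]*1000).astype(np.float32)))
print(cv2.fitLine((P[m&(P[...,2]>.08)][:,:2]*1000).astype(np.float32),cv2.DIST_L2,0,.01,.01).ravel())
o=get_obs(); M=Rm(o['eef_rot']); print(M.round(4)); print("tool y yaw",np.degrees(np.arctan2(M[1,1],M[0,1])))
yaw=-30.2; print(o['q'].round(2))
# side view: yellow + rod in cloud
E
```

```text
819 [ 515.8 -181.4   22.3  119.    60. ]
706 [ 515.6 -181.4   21.8  117.8   59.6]
175 [ 0.5932 -0.2215  0.1077] ((558.0838012695312, -147.0087890625), (40.40648651123047, 229.35586547851562), 24.166833877563477)
[   0.84995335   -0.526858    515.6402     -181.12819   ]
[[-4.000e-04  3.257e-01 -9.455e-01]
 [ 1.400e-03 -9.455e-01 -3.257e-01]
 [-1.000e+00 -1.500e-03 -1.000e-04]]
tool y yaw -70.98999879414829
[-74.24   5.26  70.57   0.   104.27  -3.25]
```

Candidates in the top view: blue cartridge with bright ends in the slot (271,193), blue rack (62,238), blue bottle caps (415,41), (491,63), and loose green (345,162) and purple (178,193) cartridges. For the tool: the yellow pick (378,240) or the red screwdriver (435,380). The crop confirms the choice: blue cartridge at (271,193) in the right-hand slot, yellow pick on the grey rest with its rod tip at (409,182).

Call:
arm_command:
  steps:
    - [[0.0229,0.0275,0],[0,0,-0.767],1]
    - [[0.0229,0.0275,0],[0,0,-0.767],1]
    - [[0.0229,0.0275,0],[0,0,-0.767],1]
    - [[0.0229,0.0275,0],[0,0,-0.767],1]
    - [[0.0229,0.0275,0],[0,0,-0.767],1]
    - [[0.0229,0.0275,0],[0,0,-0.767],1]
    - [[0.0229,0.0275,0],[0,0,-0.767],1]
    - [[0.0229,0.0275,0],[0,0,-0.767],1]
    - [[0.0229,0.0275,0],[0,0,-0.767],1]
    - [[0.0229,0.0275,0],[0,0,-0.767],1]
    - [[0.0229,0.0275,0],[0,0,-0.767],1]
    - [[0.0229,0.0275,0],[0,0,-0.767],1]
    - [[0.0229,0.0275,0],[0,0,-0.767],1]
    - [[0.0229,0.0275,0],[0,0,-0.767],1]
    - [[0,0,0],[0,0,0],1]
    - [[0,0,0],[0,0,0],1]
  squeeze: 60

```text
clock: 1.48
eef_pos: [0.5167, -0.1807, 0.2306]
eef_rot: [9.8, 89.9, 159.8]
contact_force: [-1.3, -0.3, 0.3]
opening: 0.0852
```

```bash
python3 - <<'E'
from h import *
from plant import *
o=get_obs(); M=Rm(o['eef_rot']); print(o['clock'],o['eef_pos'],"tool y yaw",np.degrees(np.arctan2(M[1,1],M[0,1])),M[:,0],o['q'].round(1))
c=capture("wrist"); pickle.dump(c,open("wrist1.pkl","wb")); cv2.imwrite("pics/wrist1.png",c["img"][:,:,::-1])
H=hsv(c);P=cloud(c);h,s,v=[H[...,i] for i in range(3)]
m=(h>20)&(h<36)&(s>130)&(v>60)
n,l,st,_=cv2.connectedComponentsWithStats(m.astype(np.uint8))
for i in range(1,n):
    if st[i,4]>150:
        k=(l==i); kk=k&(P[...,2]>.086); print(st[i],P[k].mean(0).round(4), np.round(rect(c,kk,.091),1) if kk.sum()>20 else '')
E
```

```text
1.4833 [ 0.5166858  -0.1807061   0.23057608] tool y yaw -119.9815730324921 [-1.26368305e-03  4.63716693e-04 -9.99999094e-01] [-22.8  -2.8  78.8  -0.  104.2  97.1]
[273 120  27  16 399] [ 0.5637 -0.2082  0.0909] [ 563.8 -208.5   20.1   11.7   60. ]
[ 274  145   26   95 2389] [ 0.5178 -0.1816  0.0908] [ 516.4 -181.    21.1   82.    59.9]
[274 247  24  11 259] [ 0.4681 -0.1526  0.0852] [ 470.8 -154.1   20.5    8.7   60. ]
```

View pics/wrist1.png

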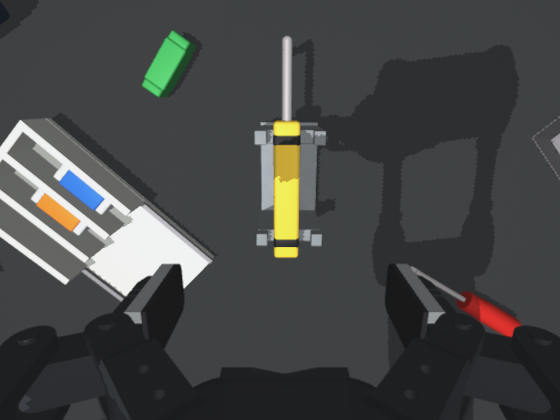

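The wrist view shows the handle at (286,190), aligned with the jaws, with its rod tip at (287,40). The blue cartridge is at (82,188).

Call:
arm_command:
  steps:
    - [[0,0,-0.02],[0,0,0],1]
    - [[0,0,-0.025],[0,0,0],1]
    - [[0,0,-0.025],[0,0,0],1]
    - [[0,0,-0.025],[0,0,0],1]
    - [[0,0,-0.025],[0,0,0],1]
    - [[0,0,-0.02],[0,0,0],1]
    - [[0,0,-0.015],[0,0,0],1]
    - [[0,0,-0.01],[0,0,0],1]
    - [[0,0,-0.0045],[0,0,0],1]
    - [[0,0,0],[0,0,0],1]
    - [[0,0,0],[0,0,0],0.6]
    - [[0,0,0],[0,0,0],0.4]
    - [[0,0,0],[0,0,0],0.2]
    - [[0,0,0],[0,0,0],0.1]
    - [[0,0,0],[0,0,0],0]
    - [[0,0,0],[0,0,0],0]
    - [[0,0,0],[0,0,0],0]
    - [[0,0,0],[0,0,0],0]
  squeeze: 60

```text
clock: 3.03
eef_pos: [0.5165, -0.1824, 0.0626]
eef_rot: [-172.4, 89.9, -22.6]
contact_force: [0.0, -0.4, 3.4]
opening: 0.021
```

```bash
python3 - <<'E'
from h import *
from plant import *
o=get_obs(); print(o['clock'],o['eef_pos'],o['eef_rot'],o['contact_force'],o['opening'],o['moment'])
c=capture("side"); cv2.imwrite("pics/side2.png",c["img"][:,:,::-1])
E
```

```text
3.0333 [ 0.51647049 -0.1824091   0.06255228] [-172.42543549   89.92349187  -22.62870753] [ 0.017945   -0.43886338  3.42425234] 0.021046907966231935 [ 0.02905386  0.01745227 -0.01089562]
```

View pics/side2.png

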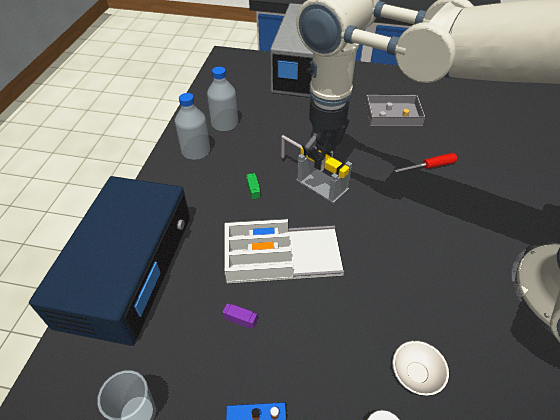

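The side view shows the fingers closed on the handle at (322,158), with the opening at 21 mm, so the grip is good. Next I lift.

Call:
arm_command:
  steps:
    - [[0,0,0.005],[0,0,0],0]
    - [[0,0,0.01],[0,0,0],0]
    - [[0,0,0.015],[0,0,0],0]
    - [[0,0,0.02],[0,0,0],0]
    - [[0,0,0.02],[0,0,0],0]
    - [[0,0,0.015],[0,0,0],0]
    - [[0,0,0.01],[0,0,0],0]
    - [[0,0,0.005],[0,0,0],0]
    - [[0,0,0],[0,0,0],0]
    - [[0,0,0],[0,0,0],0]

```text
clock: 3.92
eef_pos: [0.5158, -0.1822, 0.161]
eef_rot: [6.5, 89.9, 156.3]
contact_force: [0.4, 0.2, -0.8]
opening: 0.0213
```

Call:
arm_command:
  steps:
    - [[0.001,0.006,0],[0,0,0.4],0]
    - [[0.0015,0.01,0],[0,0,0.6],0]
    - [[0.0015,0.01,0],[0,0,0.6],0]
    - [[0.0015,0.01,0],[0,0,0.6],0]
    - [[0.0015,0.01,0],[0,0,0.6],0]
    - [[0.0015,0.01,0],[0,0,0.6],0]
    - [[0.0015,0.01,0],[0,0,0.6],0]
    - [[0.0015,0.01,0],[0,0,0.6],0]
    - [[0.0015,0.01,0],[0,0,0.6],0]
    - [[0.002,0.01,0],[0,0,0.6],0]
    - [[0.002,0.01,0],[0,0,0.6],0]
    - [[0.002,0.01,0],[0,0,0.6],0]
    - [[0.002,0.01,0],[0,0,0.6],0]
    - [[0.002,0.01,0],[0,0,0.6],0]
    - [[0.002,0.01,0],[0,0,0.6],0]
    - [[0.001,0.01,0],[0,0,0.6],0]
    - [[0.001,0.009,0],[0,0,0.6],0]
    - [[0,0,0],[0,0,0],0]
    - [[0,0,0],[0,0,0],0]
    - [[0,0,0],[0,0,0],0]

```text
clock: 5.58
eef_pos: [0.5427, -0.0174, 0.161]
eef_rot: [-8.2, 89.9, -172.7]
contact_force: [-0.8, -0.9, -1.3]
opening: 0.0209
```

```bash
python3 - <<'E'
from h import *
from plant import *
o=get_obs(); M=Rm(o['eef_rot']); print(o['clock'],o['eef_pos'],"handle yaw",np.degrees(np.arctan2(M[1,1],M[0,1]))+90,o['opening'],o['contact_force'],o['q'].round(1))
for n in("side","wrist","top"):
    c=capture(n); cv2.imwrite(f"pics/{n}3.png",c["img"][:,:,::-1]);pickle.dump(c,open(n+"3.pkl","wb"))
E
```

```text
5.5833 [ 0.54270996 -0.01743294  0.16104714] handle yaw 15.59104322521759 0.02086141182193302 [-0.82411357 -0.88567075 -1.34614408] [-5.4 -3.7 86.6 -0.  97.2 69. ]
```

View pics/side3.png

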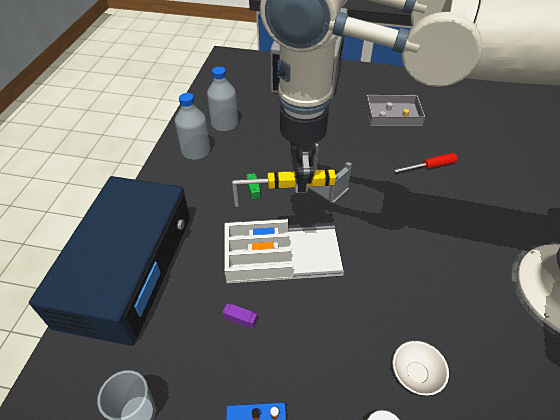

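View pics/wrist3.png

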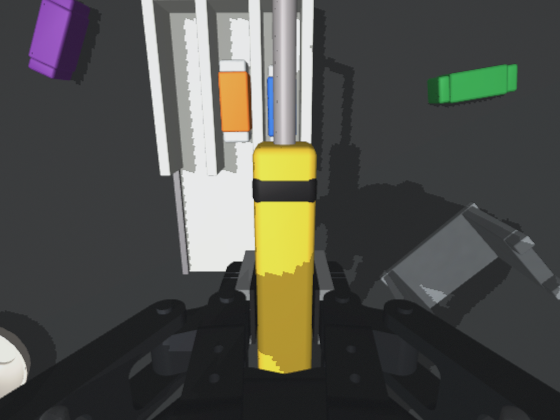

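View pics/top3.png

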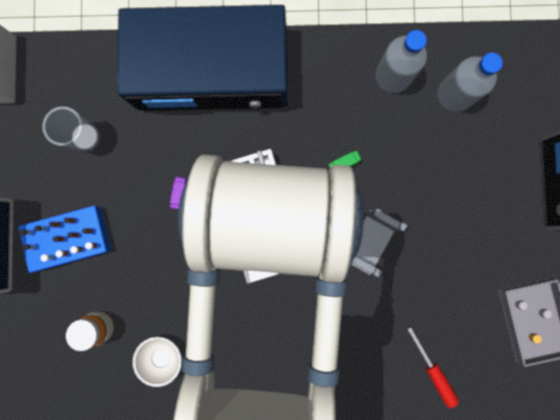

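```bash
python3 - <<'E'
from h import *
c=pickle.load(open("side3.pkl","rb"))
y=np.radians(15.6); ctr=np.array([.5427,-.0174,.161+.0187]); d=np.array([np.cos(y),np.sin(y),0])
for z in(0,.03,.064): print(proj(c,ctr+d*.12-[0,0,z]).round(1))
print(proj(c,ctr+d*.06),proj(c,ctr-d*.06))
cv2.imwrite("pics/s3c.png",cv2.resize(c['img'][150:290,200:360,::-1],None,fx=5,fy=4,interpolation=cv2.INTER_CUBIC))
P=cloud(c)
for u,v in((235,185),(236,195),(236,203),(235,181),(250,181)): print(u,v,P[v-1:v+2,u-1:u+2].reshape(-1,3).round(4)[[4]])
yb=np.radians(15.9); o=np.array([.5657,.0271])
def blk(p): e=np.asarray(p)[:2]-o; return np.array([e@[np.cos(yb),np.sin(yb)],e@[-np.sin(yb),np.cos(yb)]])
print(blk(ctr+d*.12))
# blue ends: bright metal -> blue extents in both initial views
for n in("top","side"):
    k=pickle.load(open(f"{n}0.pkl","rb")); H=hsv(k); v_,u_=np.mgrid[:420,:560]
    roi=((u_>205)&(u_<310)&(v_>140)&(v_<290)) if n=="top" else (u_>215)&(u_<350)&(v_>210)&(v_<290)
    m=roi&(H[...,0]>100)&(H[...,0]<125)&(H[...,1]>120)
    Q=np.array([blk(p) for p in onz(k,np.argwhere(m)[:,::-1],.034)]); print(n,np.percentile(Q,[2,50,98],axis=0).round(4))
E
```

```text
[[233.6 182.1]]
[[234.9 193.7]]
[[236.3 206. ]]
[[267.45180017 180.35128851]] [[334.35027329 176.91998342]]
235 185 [[0.6549 0.0187 0.1769]]
236 195 [[0.6559 0.0164 0.1482]]
236 203 [[0.6571 0.0178 0.1276]]
235 181 [[0.6565 0.012  0.1799]]
250 181 [[0.6298 0.0086 0.1819]]
[ 0.08568712 -0.03712474]
top [[ 0.016  -0.0465]
 [ 0.0354 -0.0367]
 [ 0.0548 -0.0266]]
side [[ 0.0175 -0.0458]
 [ 0.0378 -0.0381]
 [ 0.0579 -0.0306]]
```

View pics/s3c.png

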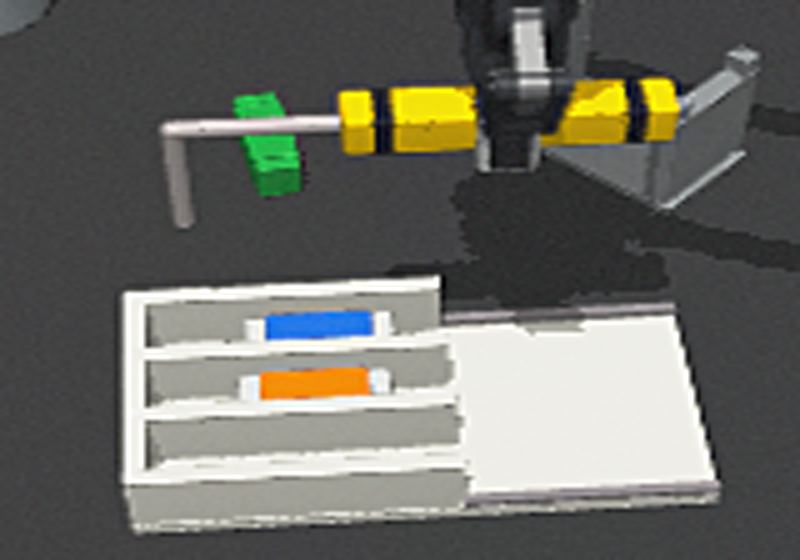

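The side view shows the hook level and hanging at (235,181) to (236,206), as predicted. The hook is at block (86,-37) mm and the gap behind blue runs from about 67 to 106. I'll lower it.

Call:
arm_command:
  steps:
    - [[0,0.001,-0.008],[0,0,0],0]
    - [[0,0,-0.012],[0,0,0],0]
    - [[0,0,-0.012],[0,0,0],0]
    - [[0,0,-0.012],[0,0,0],0]
    - [[0,0,-0.01],[0,0,0],0]
    - [[0,0,-0.008],[0,0,0],0]
    - [[0,0,-0.008],[0,0,0],0]
    - [[0,0,-0.008],[0,0,0],0]
    - [[0,0,-0.008],[0,0,0],0]
    - [[0,0,-0.006],[0,0,0],0]
    - [[0,0,-0.005],[0,0,0],0]
    - [[0,0,-0.003],[0,0,0],0]
    - [[0,0,0],[0,0,0],0]
    - [[0,0,0],[0,0,0],0]

```text
clock: 6.9
eef_pos: [0.5432, -0.0163, 0.0619]
eef_rot: [162.6, 90.0, -1.7]
contact_force: [1.3, -0.4, -1.2]
opening: 0.0212
```

```bash
python3 - <<'E'
from h import *
from plant import *
o=get_obs(); M=Rm(o['eef_rot']); print(o['clock'],o['eef_pos'],"handle yaw",np.degrees(np.arctan2(M[1,1],M[0,1]))+90,o['opening'],o['contact_force'])
c=capture("side"); 
cv2.imwrite("pics/s4c.png",cv2.resize(c['img'][170:290,200:360,::-1],None,fx=5,fy=5,interpolation=cv2.INTER_CUBIC))
E
```

```text
6.9 [ 0.54315197 -0.01631162  0.06192992] handle yaw 15.627166365802637 0.02115411220950956 [ 1.29157565 -0.4287542  -1.16424433]
```

View pics/s4c.png

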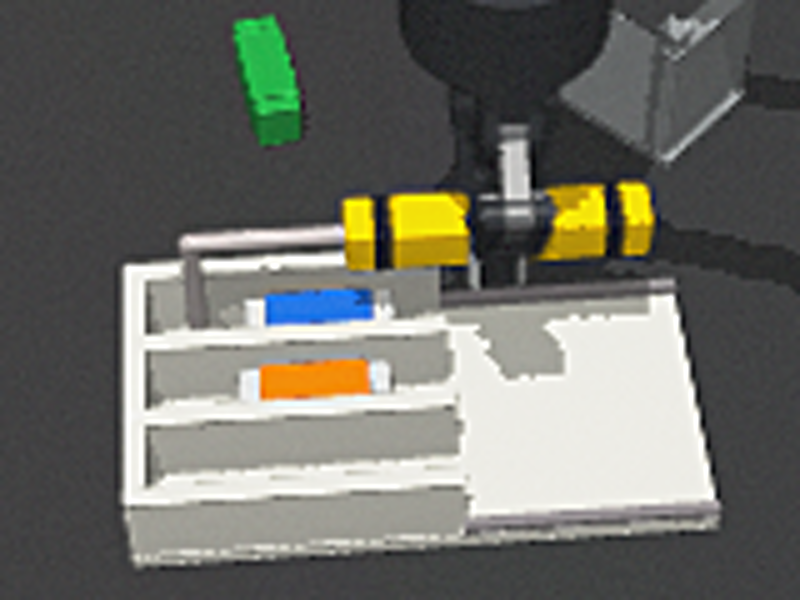

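The hook stands in the slot behind the blue cartridge, at crop (197,290). Dragging along the slot.

Call:
arm_command:
  steps:
    - [[-0.0024,-0.0007,0],[0,0,0],0]
    - [[-0.0048,-0.00137,0],[0,0,0],0]
    - [[-0.0048,-0.00137,0],[0,0,0],0]
    - [[-0.0048,-0.00137,0],[0,0,0],0]
    - [[-0.0048,-0.00137,0],[0,0,0],0]
    - [[-0.0048,-0.00137,0],[0,0,0],0]
    - [[-0.0048,-0.00137,0],[0,0,0],0]
    - [[-0.0048,-0.00137,0],[0,0,0],0]
    - [[-0.0048,-0.00137,0],[0,0,0],0]
    - [[-0.0048,-0.00137,0],[0,0,0],0]
    - [[-0.0048,-0.00137,0],[0,0,0],0]
    - [[-0.0048,-0.00137,0],[0,0,0],0]
    - [[-0.0024,-0.0007,0],[0,0,0],0]
    - [[0,0,0],[0,0,0],0]

```text
clock: 8.12
eef_pos: [0.4849, -0.0329, 0.0617]
eef_rot: [2.0, 90.0, -162.4]
contact_force: [-0.7, -0.3, -1.1]
opening: 0.0213
```

```bash
python3 - <<'E'
from h import *
from plant import *
o=get_obs(); M=Rm(o['eef_rot']); print(o['clock'],o['eef_pos'],"handle yaw",np.degrees(np.arctan2(M[1,1],M[0,1]))+90,o['opening'],o['contact_force'])
c=capture("side"); 
cv2.imwrite("pics/s5c.png",cv2.resize(c['img'][170:290,200:360,::-1],None,fx=5,fy=5,interpolation=cv2.INTER_CUBIC))
E
```

```text
8.1167 [ 0.48488957 -0.0329385   0.06174793] handle yaw 15.613413691459101 0.02132300857533065 [-0.72238756 -0.3359996  -1.0778817 ]
```

View pics/s5c.png

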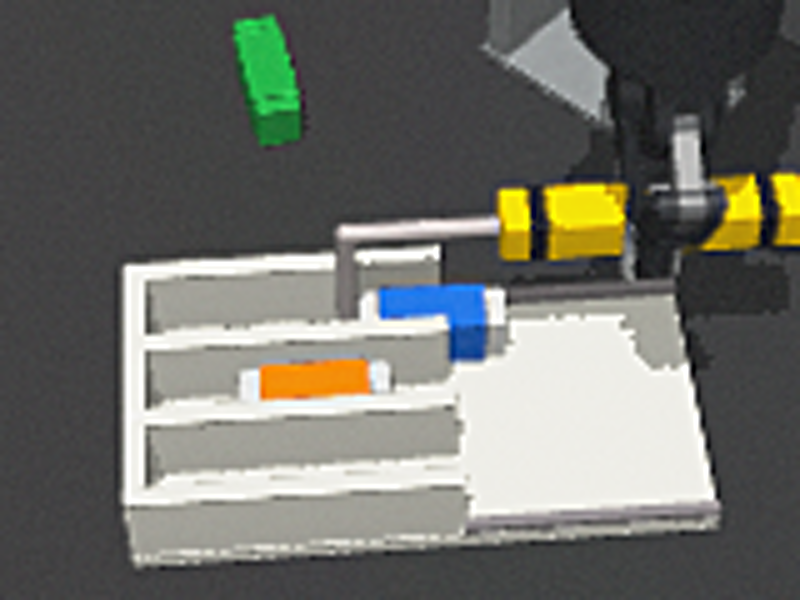

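Works: blue is at crop (430,310), led by the hook. About 56 mm remain.

Call:
arm_command:
  steps:
    - [[-0.0024,-0.0007,0],[0,0,0],0]
    - [[-0.0048,-0.00137,0],[0,0,0],0]
    - [[-0.0048,-0.00137,0],[0,0,0],0]
    - [[-0.0048,-0.00137,0],[0,0,0],0]
    - [[-0.0048,-0.00137,0],[0,0,0],0]
    - [[-0.0048,-0.00137,0],[0,0,0],0]
    - [[-0.0048,-0.00137,0],[0,0,0],0]
    - [[-0.0048,-0.00137,0],[0,0,0],0]
    - [[-0.0048,-0.00137,0],[0,0,0],0]
    - [[-0.0048,-0.00137,0],[0,0,0],0]
    - [[-0.0048,-0.00137,0],[0,0,0],0]
    - [[-0.0024,-0.0007,0],[0,0,0],0]
    - [[-0.0024,-0.0007,0],[0,0,0],0]
    - [[0,0,0],[0,0,0],0]
    - [[0,0,0],[0,0,0],0]

```text
clock: 9.42
eef_pos: [0.4302, -0.0486, 0.0618]
eef_rot: [-116.2, 90.0, 79.5]
contact_force: [0.6, 0.1, -1.6]
opening: 0.021
```

```bash
python3 - <<'E'
from h import *
from plant import *
o=get_obs(); M=Rm(o['eef_rot']); print(o['clock'],o['eef_pos'],"handle yaw",np.degrees(np.arctan2(M[1,1],M[0,1]))+90,o['opening'],o['contact_force'])
c=capture("side"); 
cv2.imwrite("pics/s6c.png",cv2.resize(c['img'][170:290,200:360,::-1],None,fx=5,fy=5,interpolation=cv2.INTER_CUBIC))
H=hsv(c);P=cloud(c);v_,u_=np.mgrid[:420,:560]
m=(u_>215)&(u_<350)&(v_>210)&(v_<290)&(H[...,0]>100)&(H[...,0]<125)&(H[...,1]>120)&(P[...,2]>.031)
yb=np.radians(15.9); Q=P[m][:,:2]-[.5657,.0271]; B=Q@np.array([[np.cos(yb),-np.sin(yb)],[np.sin(yb),np.cos(yb)]])
print(m.sum(),np.percentile(B,[2,50,98],axis=0).round(4), cv2.minAreaRect((B*1000).astype(np.float32)))
E
```

```text
9.4167 [ 0.43018524 -0.04858583  0.06177426] handle yaw 15.620094075641177 0.020966946856121743 [ 0.58381334  0.08280947 -1.59385129]
199 [[-0.1044 -0.0423]
 [-0.0667 -0.03  ]
 [-0.0453 -0.0181]] ((-75.85848236083984, -29.605144500732422), (24.748186111450195, 62.11696243286133), 84.64971923828125)
```

View pics/s6c.png

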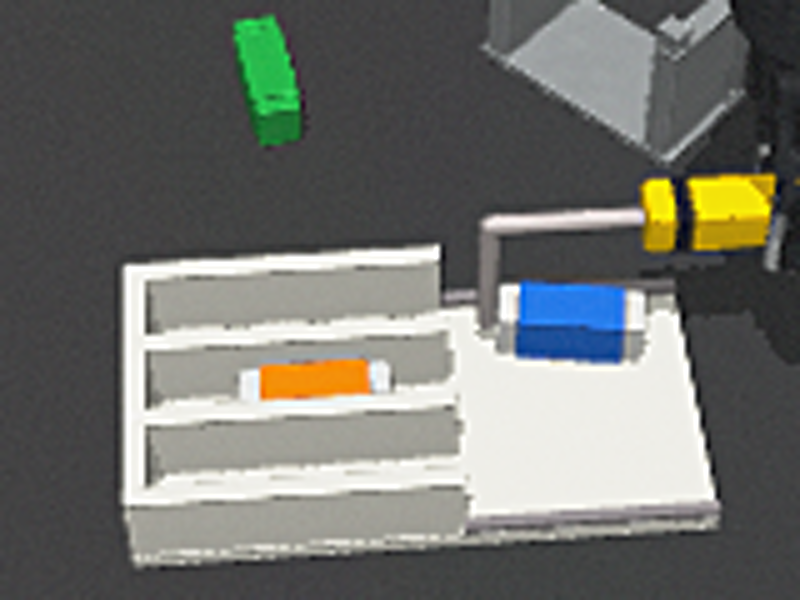

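Blue now lies wholly on the ledge (block x about -96 to -36 mm). I'll back the hook off, lift, and return above the rest.

Call:
arm_command:
  steps:
    - [[0.0019,0.0006,0],[0,0,0],0]
    - [[0.0019,0.0005,0],[0,0,0],0]
    - [[0,0,0.005],[0,0,0],0]
    - [[0,0,0.01],[0,0,0],0]
    - [[0,0,0.015],[0,0,0],0]
    - [[0,0,0.02],[0,0,0],0]
    - [[0,0,0.02],[0,0,0],0]
    - [[0,0,0.015],[0,0,0],0]
    - [[0,0,0.01],[0,0,0],0]
    - [[0,0,0.005],[0,0,0],0]
    - [[0,0,0],[0,0,0],0]

```text
clock: 10.38
eef_pos: [0.4346, -0.0475, 0.1633]
eef_rot: [154.0, 89.9, -10.4]
contact_force: [0.4, 0.1, -1.7]
opening: 0.0212
```

Call:
arm_command:
  steps:
    - [[0.002,-0.0068,0],[0,0,-0.4],0]
    - [[0.005,-0.008,0],[0,0,-0.6],0]
    - [[0.005,-0.008,0],[0,0,-0.6],0]
    - [[0.005,-0.008,0],[0,0,-0.6],0]
    - [[0.005,-0.008,0],[0,0,-0.6],0]
    - [[0.005,-0.008,0],[0,0,-0.6],0]
    - [[0.005,-0.008,0],[0,0,-0.6],0]
    - [[0.005,-0.008,0],[0,0,-0.6],0]
    - [[0.005,-0.008,0],[0,0,-0.6],0]
    - [[0.005,-0.008,0],[0,0,-0.6],0]
    - [[0.005,-0.008,0],[0,0,-0.6],0]
    - [[0.005,-0.008,0],[0,0,-0.6],0]
    - [[0.005,-0.008,0],[0,0,-0.6],0]
    - [[0.005,-0.008,0],[0,0,-0.6],0]
    - [[0.005,-0.008,0],[0,0,-0.6],0]
    - [[0.005,-0.008,0],[0,0,-0.6],0]
    - [[0.005,-0.008,0],[0,0,-0.6],0]
    - [[0,0,0],[0,0,0],0]
    - [[0,0,0],[0,0,0],0]
    - [[0,0,0],[0,0,0],0]

```text
clock: 12.05
eef_pos: [0.5155, -0.1821, 0.1608]
eef_rot: [3.5, 89.9, 153.3]
contact_force: [-0.9, -0.5, -1.7]
opening: 0.0213
```

```bash
python3 - <<'E'
from h import *
from plant import *
o=get_obs(); M=Rm(o['eef_rot']); print(o['clock'],o['eef_pos'],"handle yaw",np.degrees(np.arctan2(M[1,1],M[0,1]))+90,o['opening'],o['contact_force'])
for n in("side","wrist"):
    c=capture(n); cv2.imwrite(f"pics/{n}7.png",c['img'][:,:,::-1])
E
```

```text
12.05 [ 0.51552428 -0.18207572  0.16075642] handle yaw -30.172278579892932 0.021265054939830007 [-0.85412489 -0.53547779 -1.71561616]
```

View pics/side7.png

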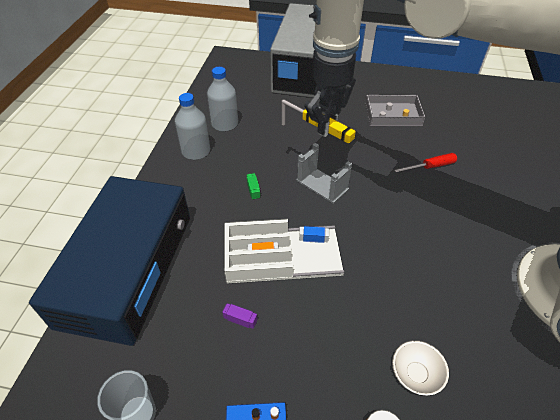

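View pics/wrist7.png

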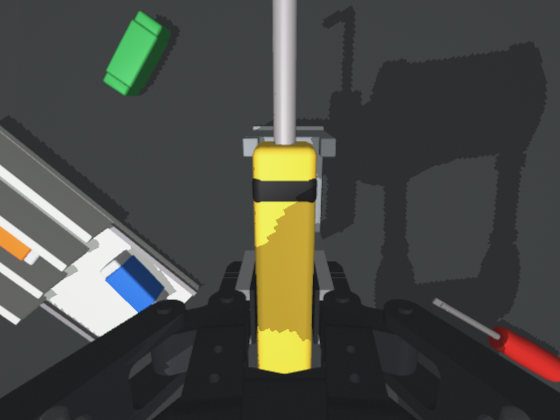

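The side view shows the pick level above its rest at (325,125). The wrist view shows blue on the ledge at (135,285). The pose matches the one after the first lift, so I lower it.

Call:
arm_command:
  steps:
    - [[0,0,-0.008],[0,0,0],0]
    - [[0,0,-0.014],[0,0,0],0]
    - [[0,0,-0.016],[0,0,0],0]
    - [[0,0,-0.016],[0,0,0],0]
    - [[0,0,-0.014],[0,0,0],0]
    - [[0,0,-0.01],[0,0,0],0]
    - [[0,0,-0.008],[0,0,0],0]
    - [[0,0,-0.005],[0,0,0],0]
    - [[0,0,-0.004],[0,0,0],0]
    - [[0,0,-0.003],[0,0,0],0]
    - [[0,0,-0.002],[0,0,0],0]
    - [[0,0,0],[0,0,0],0]
    - [[0,0,0],[0,0,0],0]
    - [[0,0,0],[0,0,0],0]

```text
clock: 13.32
eef_pos: [0.5165, -0.1824, 0.0625]
eef_rot: [-172.4, 89.9, -22.6]
contact_force: [0.4, 0.6, 0.3]
opening: 0.0211
```

```bash
python3 - <<'E'
from h import *
from plant import *
o=get_obs(); M=Rm(o['eef_rot']); print(o['clock'],o['eef_pos'],"handle yaw",np.degrees(np.arctan2(M[1,1],M[0,1]))+90,o['opening'],o['contact_force'])
c=capture("side"); cv2.imwrite("pics/s8c.png",cv2.resize(c['img'][90:210,260:420,::-1],None,fx=5,fy=5,interpolation=cv2.INTER_CUBIC))
E
```

```text
13.3167 [ 0.51649224 -0.18244943  0.0625372 ] handle yaw -30.208613049592927 0.021134674394605032 [0.44197905 0.58249143 0.26458079]
```

View pics/s8c.png

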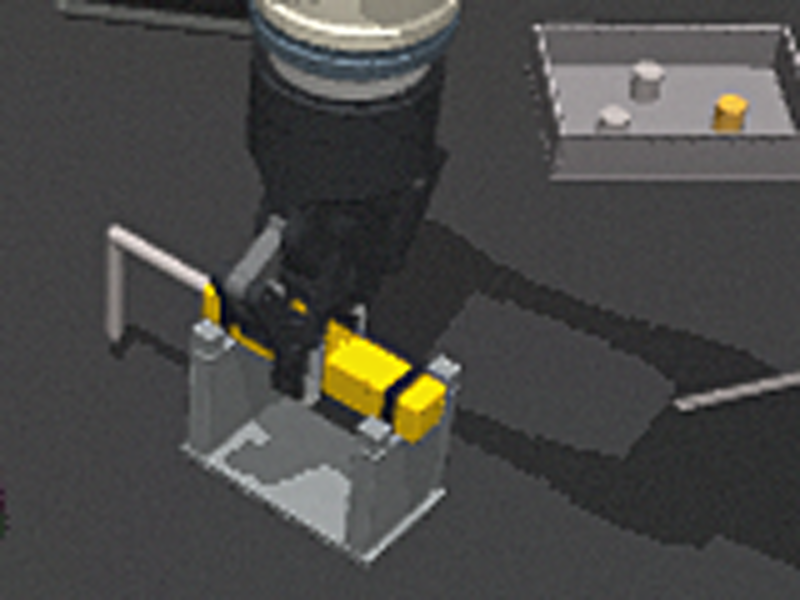

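Call:
arm_command:
  steps:
    - [[0,0,-0.0005],[0,0,0],0]
    - [[0,0,0],[0,0,0],0.27]
    - [[0,0,0],[0,0,0],0.32]
    - [[0,0,0],[0,0,0],0.4]
    - [[0,0,0],[0,0,0],0.55]
    - [[0,0,0],[0,0,0],0.75]
    - [[0,0,0],[0,0,0],0.9]
    - [[0,0,0],[0,0,0],0.9]
    - [[0,0,0],[0,0,0],0.9]
    - [[0,0,0.005],[0,0,0],0.9]
    - [[0,0,0.01],[0,0,0],0.9]
    - [[0,0,0.015],[0,0,0],0.9]
    - [[0,0,0.02],[0,0,0],0.9]
    - [[0,0,0.025],[0,0,0],0.9]
    - [[0,0,0.025],[0,0,0],0.9]
    - [[0,0,0.025],[0,0,0],0.9]
    - [[0,0,0.025],[0,0,0],0.9]
    - [[0,0,0.02],[0,0,0],0.9]
    - [[0,0,0],[0,0,0],0.9]

```text
clock: 14.95
eef_pos: [0.5174, -0.1828, 0.2382]
eef_rot: [-172.6, 89.4, -22.8]
contact_force: [0.1, -0.4, 1.9]
opening: 0.0768
```

```bash
python3 - <<'E'
from h import *
from plant import *
o=get_obs(); print(o['clock'],o['eef_pos'],o['opening'],o['contact_force'])
c=capture("side"); cv2.imwrite("pics/side9.png",c['img'][:,:,::-1])
c=capture("wrist"); cv2.imwrite("pics/wrist9.png",c['img'][:,:,::-1])
H=hsv(c);P=cloud(c);h,s,v=[H[...,i] for i in range(3)]
m=(h>20)&(h<36)&(s>130)&(v>60)
n,l,st,_=cv2.connectedComponentsWithStats(m.astype(np.uint8))
for i in range(1,n):
    if st[i,4]>150:
        k=(l==i); kk=k&(P[...,2]>.086); print(st[i],P[k].mean(0).round(4), np.round(rect(c,kk,.091),1) if kk.sum()>20 else '')
E
```

```text
14.95 [ 0.51740814 -0.18281669  0.23823958] 0.0768364403901479 [ 0.09955586 -0.40851865  1.88105197]
[271 123  27  16 342] [ 0.5635 -0.209   0.0904] [ 563.6 -208.3   20.5   12.    59.8]
[ 272  147   26   93 2292] [ 0.5181 -0.1817  0.0909] [ 516.8 -181.1   21.1   81.6   59.8]
[ 41 196  40  36 551] [0.6049 0.0402 0.034 ] 
[273 247  24  11 257] [ 0.4704 -0.154   0.09  ] [ 470.7 -154.3   20.8    9.8   59.8]
```

View pics/side9.png

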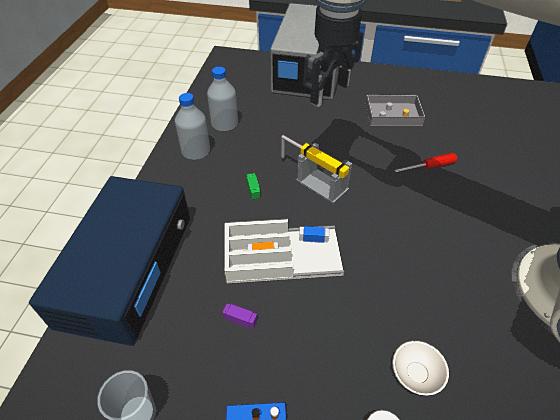

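View pics/wrist9.png

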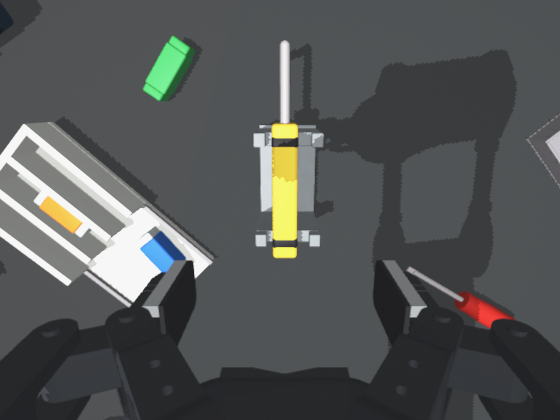

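The pick is back within 0.5 mm and 0.2° of where it was. I'll let it settle, check blue and orange once more, then hand in.

Call:
arm_command:
  steps:
    - [[0,0,0],[0,0,0],0.9]
    - [[0,0,0],[0,0,0],0.9]
    - [[0,0,0],[0,0,0],0.9]
    - [[0,0,0],[0,0,0],0.9]

```text
clock: 15.38
eef_pos: [0.5157, -0.1821, 0.23]
eef_rot: [6.9, 89.9, 156.7]
contact_force: [-0.2, 0.2, 0.1]
opening: 0.0768
```

```bash
python3 - <<'E'
from h import *
from plant import *
c=capture("side"); H=hsv(c);P=cloud(c);v_,u_=np.mgrid[:420,:560]
yb=np.radians(15.9); A=np.array([[np.cos(yb),-np.sin(yb)],[np.sin(yb),np.cos(yb)]])
for n,a,b in(("blue",100,125),("orange",5,20)):
    m=(u_>215)&(u_<350)&(v_>210)&(v_<290)&(H[...,0]>a)&(H[...,0]<b)&(H[...,1]>120)&(H[...,2]>190)
    B=(onz(c,np.argwhere(m)[:,::-1],.034)[:,:2]-[.5657,.0271])@A
    print(n,m.sum(),np.percentile(B,[2,50,98],axis=0).round(4).tolist(),np.round(rect(c,m,.034),1))
print(hand_in())
E
```

```text
blue 175 [[-0.0852, -0.0414], [-0.0662, -0.0309], [-0.0452, -0.0188]] [511.5 -20.5  40.8  21.3   7.3]
orange 153 [[0.0199, -0.0099], [0.0399, -0.0019], [0.0612, 0.0059]] [605.1  36.3  41.6  16.9  13.9]
the job is handed in; nothing more can be done
None
```

I dragged the blue cartridge out of its slot with the hook, laid the pick back in its rest and handed the job in at about 15.4 s.

- **Blue cartridge:** it lies on the ledge at about x -96 to -36 mm in block coordinates (ledge -114 to -14). It is turned a few degrees from the slot direction and is clear of the kerbs. By the planned geometry and the side views, the fingers stayed clear of it throughout.
- **Orange cartridge:** its centre in the last side view is within 0.5 mm of the first.
- **Pick:** it is back in its rest within about 0.5 mm and 0.2° of how I found it, measured in the wrist view before and after. The gripper is open and about 17 cm above it.
- **Forces:** contact forces read at the end of each move never exceeded about 4 N.
- **Disagreements:** the top and side cameras differed by about 2 mm on where the blue cartridge first lay, within the stated calibration. No check failed.

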